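# Lay the pump head on its back and slide it to the bench stop

## Robot

A 6-joint arm with a two-finger parallel gripper is mounted at the origin on the work surface. World frame = base frame: x ahead of the robot, y to its left, z up, the work surface at z = 0. Lengths are in m, angles in degrees, forces in N, time in s.
With the tool pointing down it reaches from about 0.225 to 0.875 m from the base axis. Payload 3.4 kg.
Tool frame: the origin (TCP) lies midway between the tips of the shut fingers; the grasp point (between the pads) lies 19 mm behind it; z points along the fingers, y is the line along which they close (so a half turn about z gives the same grasp; the last joint's range is limited). The gripper opens to 85 mm and grips with 20 to 120 N. Pads are 22 mm wide; open, the fingers measure 114 mm over their backs; the gripper's body (76 mm by 85 mm) begins 54 mm behind the grasp point. The pads swing forward as they close: fully open they stand 13 mm farther back than shut.
Start: joints at [64.171, 15.808, 86.224, -0, 77.962, -6.933], TCP at [0.186, 0.544, 0.231] pointing down, gripper open.
Joint ranges: [-165.64, 165.64], [-43.16, 119.46], [12.63, 154.43], [-67.54, 247.53], [6.08, 155.33], [-154.97, 154.97]. Speed limits (degrees/s): [147.25, 147.25, 180, 180, 180, 180].

## Interface

Orientations are given as [roll, pitch, yaw] about the fixed x, y, z axes, in that order (R = Rz(yaw) Ry(pitch) Rx(roll)).
In Python, from bench import readout, cams, r gives the robot as it stands.
- The arm moves only by the tool drive_tool, never from a script. Its argument "motion" is a list of rows, each an object of numbers: "tx", "ty", "tz": the shift along the tool's x, y, z in m; "wx", "wy", "wz": the turn, a rotation vector about the tool's x, y, z in degrees. In form: [{"tx": .., "ty": .., "tz": .., "wx": .., "wy": .., "wz": ..}, ...]. A call has exactly 8 rows; each row is the pose to reach, as a shift and turn from the pose commanded when the call began, along the tool's axes at that moment; what a row does not reach only later rows make up. A row lasts 1/8 s, in which the tool goes at most 62.5 mm and 10.7 degrees, less where a joint would pass 70% of its speed; a pose out of reach is approached as far as the arm can. A call with a gripper value outside its range is refused whole. "claw" is the opening, from -1 (shut) to 1 (fully open), set as the call begins (left out, the last holds). The fingers move at their own pace and stop on an object; the grip force is fixed at half the most. Time passes only in rows, so rows that repeat a pose let the fingers close, or fill a call up. It gives the time, the measured TCP pose, the force, the opening and the grip force at its end, in the units of the state.
- readout.read_state(): the state, without advancing time (a new reading comes with each control period).
- cams.camera(name): name is "side" or "top" or "wrist"; returns a dict with "img" (384x512x3 uint8, blue, green, red), "fx", "fy", "cx", "cy" (pixels), "rvec" (rotation vector, rad) and "tvec" (3), from world to camera coordinates, as OpenCV has them. Camera axes: x right, y down, z forward; pixel columns grow to the right and rows downward; lengths in m; the calibration is good to about 2 mm. The wrist camera is an equidistant fisheye: a pixel r from the principal point sees the ray r / f radians off the axis. A picture is of the moment at which its call begins. There is no depth.
- r.sign_off(): hands the job in; it is judged then, once.
The state is a dict: "time": time; "joint_positions": joint angles; "qd": joint speeds; "effort": joint torques, N m; "eef_pos": TCP position; "ee_rot": TCP orientation; "contact_force": force on the tool from outside, world axes, zero at the start; "torque": the same for the moment, N m; "finger_gap": opening from 0.0 (shut) to 1.0 (fully open); "finger_force": force on a finger pad.
Only numpy, scipy, OpenCV 4.12 (cv2) and the standard library are available. Lean on these libraries where they do the work, as an engineer would, in place of code of your own. Each camera call takes 0.05 s, during which the arm holds its last target. There are 200 camera calls.

## Task

The brass pump head stands on end on the rubber mat. Push it over onto its flat back so that its three valve caps point up, then push it along the mat until its long side sits flush against the steel bench stop, ready for the caps to be tightened. Only push it, never pick it up; leave everything else on the bench where it is and finish with the hand clear.

Things in the scene. Friction and masses are not known exactly. Their poses are not given: they have to be found in the camera images.
- pump_head: Brass block 40 (its x) x 42 (y) x 92 mm (z, long axis), 0.55 to 0.85 kg, standing on one small end; origin: centre of that end. Three hexagon valve caps up its -x face, at z = 19, 46, 73 mm, 25 mm across, standing 8 mm out. Its +x face is the flat back with three open bores. Past 25 degrees of lean it falls by itself; then its x axis points straight down. Its long sides are the flat faces y = -21 and +21 mm
- head_center (a point): Centre of the brass block (without the caps), 46 mm from either end; axes as the pump head. 46 mm above the mat when standing, 20 mm above the mat when lying on its back
- stop_face (a point): Middle of the bottom edge of the stop's working face, on the mat. The stop is a fixed steel angle 320 mm long (its y), upright leg 40 mm high, 5 mm thick, its foot reaching 40 mm behind. Its x axis points into the stop, away from the robot: the face is the plane x = 0, the free side x < 0
- mat: Black rubber mat, fixed, 450 (x) x 560 (y) x 3 mm thick; origin under its centre, top at z = 0.003. The pump head and the stop stand on it
- spare_cap: Bystander: loose brass valve cap, 25 mm diameter, 23 mm high, on the mat, origin under its centre
- plunger: Bystander: white ceramic plunger standing upright on the mat, 18 mm diameter, 64 mm high, origin under its centre
- bearing: Bystander: steel bearing ring lying flat on the mat, 42 mm outside diameter, 12 mm high, origin under its centre
- spanner: Bystander: steel spanner 190 mm long lying on the bench left of the mat, origin under its middle
- screwdriver: Bystander: screwdriver 200 mm long lying on the bench right of the mat, origin under its middle
- sealant: Bystander: small white bottle 38 mm diameter, 95 mm high, on the bench right of the mat, origin under its centre
- carton: Bystander: cardboard carton 55 x 75 x 50 mm on the far left of the mat, origin under its centre

How it is judged (in metres and radians):
On the way, in this order (a step that is already met when the one before it is completed fails the run):
1. the pump head lies on its flat back on the mat, caps up (angle between pump_head's own x axis and vertical above 3.04 rad and height (world z) of head_center below 0.027 m), for 0.2 s.
2. its long side is flush against the stop (x of head_center in the frame of stop_face above -0.0245 m and angle between the z axis of pump_head and the y axis of stop_face, either way round below 0.06 rad), for 0.2 s.
At the end, for the whole second after the job is handed in: The pump head rests on its flat back on the mat, caps up (within 0.1 rad), its long side against the stop (gap at most 3.5 mm, parallel within 0.06 rad), its centre within 120 mm of the stop's middle along it (all of step 1 and all of step 2 and x of head_center in the frame of stop_face below -0.015 m and y of head_center in the frame of stop_face between -0.12 and 0.12 m and linear speed of pump_head below 0.01 m/s); the robot touches nothing.
It fails at once if the pump head is lifted off the mat (height (world z) of head_center above 0.066 m or (angle between pump_head's own x axis and vertical above 2.94 rad and height (world z) of head_center above 0.043 m)).
It fails at once if another thing on the bench is moved by more than 15 mm (distance of any of spare_cap, plunger, bearing, spanner, screwdriver, sealant, carton from where it was at the start of the episode above 0.015 m).
It also fails if it takes over 64 s, if anything falls off the work surface, if the arm or the gripper's body presses on something with over 40 N, if the wrist force passes 120 N, or if a joint passes its speed limit or range.

## Working session

There is one attempt and no reset: what is moved stays moved. The work goes in short steps, Python scripts to look and compute and a tool call to move; the robot and the scene stay as the last step left them, time stands still between calls to the robot, and variables do not carry over. Pictures are saved under pics/ and viewed, at most 10 in all, crops included, and the job is handed in when it is done.

Besides the shell and the picture viewer there is one more tool, called after ">>>" by a JSON object that holds its "op" and its "data". drive_tool: Moves the arm, as the interface text tells. Its arguments: {"type":"object","properties":{"motion":{"type":"array"},"claw":{"type":"number"}},"required":["motion"]}

```bash
mkdir -p pics; cat > h.py <<'E'
import numpy as np, cv2
from bench import readout, cams, r
def ray(c,u,v):
    R,_=cv2.Rodrigues(np.array(c["rvec"],float)); t=np.array(c["tvec"],float).ravel()
    d=R.T@np.array([(u-c["cx"])/c["fx"],(v-c["cy"])/c["fy"],1]); return -R.T@t,d
def onz(c,u,v,z):
    o,d=ray(c,u,v); return o+d*(z-o[2])/d[2]
def proj(c,P):
    K=np.array([[c["fx"],0,c["cx"]],[0,c["fy"],c["cy"]],[0,0,1]],float)
    return cv2.projectPoints(np.array(P,float).reshape(-1,1,3),np.array(c["rvec"],float),np.array(c["tvec"],float),K,None)[0].reshape(-1,2)
E
python3 - <<'E'
from h import *
a=cams.camera("top");b=cams.camera("side")
import pickle;pickle.dump((a,b),open("c0.pkl","wb"))
cv2.imwrite("pics/top0.png",cv2.resize(a["img"],(800,600)));cv2.imwrite("pics/side0.png",cv2.resize(b["img"],(800,600)))
print(ray(a,256,192),ray(b,256,192));print(readout.read_state())
E
```

```text
(array([0.46034071, 0.00470336, 0.9607929 ]), array([ 0.13896603,  0.00435193, -0.99048528])) (array([0.46586018, 0.70834686, 0.68543221]), array([ 0.14341008, -0.7294297 , -0.66887701]))
{'time': 0.1, 'joint_positions': array([ 6.41698781e+01,  1.58432736e+01,  8.62871332e+01,  1.51150978e-03,
        7.79642889e+01, -6.93361963e+00]), 'qd': array([-0.14125209, -0.14400059, -0.12913245, -0.10773375,  0.0385898 ,
       -0.09304107]), 'effort': array([ 8.47079664e-04, -4.17700589e+01, -2.46404475e+01, -2.30271507e-04,
        5.74234888e-03,  1.16561046e-05]), 'eef_pos': array([0.18601418, 0.54357702, 0.23053925]), 'ee_rot': array([-1.79906175e+02, -1.28985422e-02,  1.61103171e+02]), 'contact_force': array([-0.43579916, -0.14355654,  0.75814214]), 'torque': array([-0.01500667,  0.02759689,  0.00363431]), 'finger_force': 0.0, 'finger_gap': 1.0027505439581206}
```

View pics/top0.png

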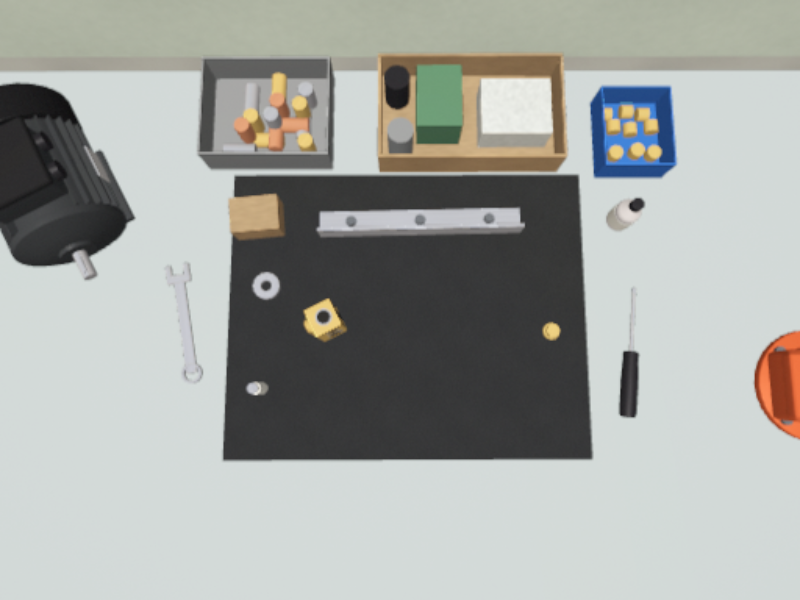

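View pics/side0.png

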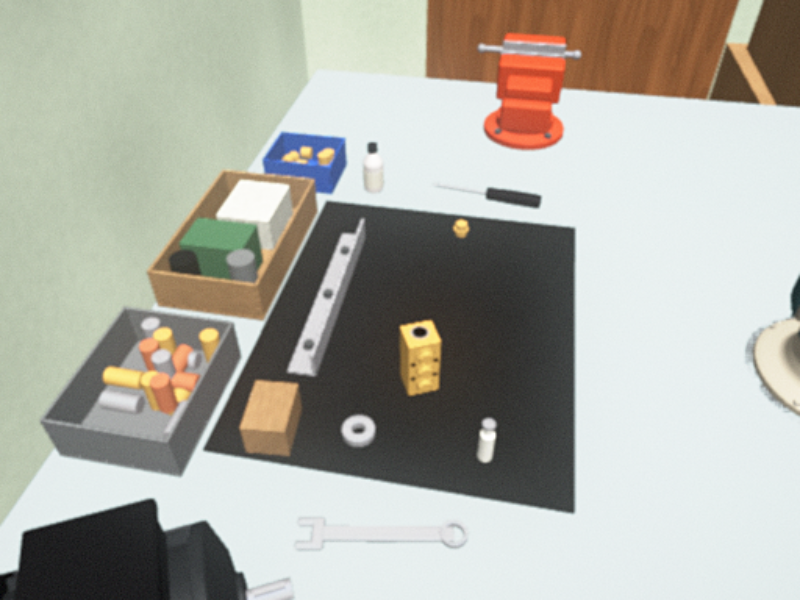

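The top view shows the block at (323,318) of the 800-px picture, with its caps facing left (+y, towards the ring at (266,285) and plunger at (257,388)). The stop runs along y, its face at about row 235. The side view agrees: the caps face the camera. Next I'll measure the positions.

```bash
python3 - <<'E'
from h import *
import pickle
a,b=pickle.load(open("c0.pkl","rb"))
s=512/800
for n,u,v,z in [("stopL_toprim",317,229,.043),("stopL",318,236,.003),("stopR",523,231,.003),("mid",420,233.5,.003),("ring",266,285,.015),("plungerTop",251,388,.067),("plungerbase",263,388,.003),("spare",551,331,.026),("carton",285,235,.003)]:
    print(n,onz(a,u*s,v*s,z).round(3))
for c,win,k in ((a,(295,290,350,350),"t"),(b,(380,305,460,405),"s")):
    x0,y0,x1,y1=[int(q*s) for q in win]
    im=c["img"][y0:y1,x0:x1]
    h=cv2.cvtColor(im,cv2.COLOR_BGR2HSV)
    print(k,x0,y0)
    cv2.imwrite(f"pics/z{k}.png",cv2.resize(im,None,fx=9 if k=="t" else 8,fy=9 if k=="t" else 8,interpolation=cv2.INTER_NEAREST))
# dark bore on top
im=cv2.imread("pics/zt.png");im2=cv2.imread("pics/zs.png")
H=max(im.shape[0],im2.shape[0]);W=im.shape[1]+im2.shape[1];o=np.zeros((H,W,3),np.uint8)
o[:im.shape[0],:im.shape[1]]=im;o[:im2.shape[0],im.shape[1]:]=im2;cv2.imwrite("pics/zz.png",o);print(o.shape,im.shape)
E
```

```text
stopL_toprim [0.699 0.136 0.043]
stopL [0.698 0.14  0.003]
stopR [ 0.706 -0.188  0.003]
mid [ 0.702 -0.023  0.003]
ring [0.617 0.218 0.015]
plungerTop [0.459 0.223 0.067]
plungerbase [0.459 0.22  0.003]
spare [ 0.543 -0.221  0.026]
carton [0.7   0.193 0.003]
t 188 185
s 243 195
(512, 732, 3) (351, 324, 3)
```

View pics/zz.png

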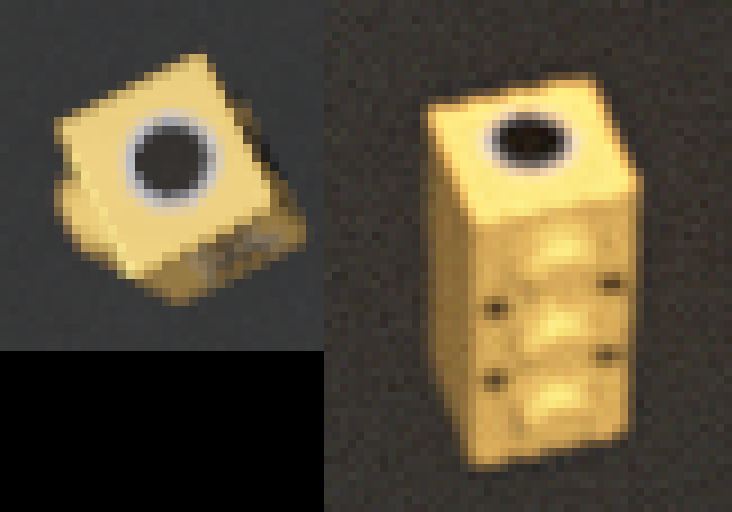

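In the crop, the top face's corners are at about (57,122), (205,55), (273,207) and (130,278), and the caps face left and slightly down.

```bash
python3 - <<'E'
from h import *
import pickle
a,b=pickle.load(open("c0.pkl","rb"))
P=np.array([onz(a,188+u/9-.5,185+v/9-.5,.095) for u,v in [(57,122),(205,55),(273,207),(130,278)]])
print(P.round(4),P.mean(0).round(4))
for i in range(4):
    d=P[(i+1)%4]-P[i];print(np.linalg.norm(d).round(4),np.degrees(np.arctan2(d[1],d[0])).round(1))
# side view check: bore
Q=np.array([onz(b,243+(u-324)/8-.5,195+v/8-.5,z) for u,v,z in [(428,103,.095),(592,78,.095),(638,185,.095),(477,222,.095),(475,467,.003),(628,437,.003)]]);print(Q.round(4),Q[:4].mean(0))
E
```

```text
[[0.5685 0.1463 0.095 ]
 [0.5851 0.1101 0.095 ]
 [0.5474 0.0928 0.095 ]
 [0.5301 0.1275 0.095 ]] [0.5578 0.1192 0.095 ]
0.0398 -65.3
0.0415 -155.3
0.0388 116.5
0.0428 26.0
[[0.5847 0.1096 0.095 ]
 [0.546  0.093  0.095 ]
 [0.5291 0.1281 0.095 ]
 [0.5652 0.1477 0.095 ]
 [0.5653 0.1468 0.003 ]
 [0.5279 0.1293 0.003 ]] [0.55623264 0.11960292 0.095     ]
```

>>> {"op": "drive_tool", "data": {"motion": [{"tx":-0.03,"ty":-0.015,"tz":0.0,"wz":-3},{"tx":-0.07,"ty":-0.035,"tz":0.0,"wz":-7},{"tx":-0.11,"ty":-0.058,"tz":0.0,"wz":-11},{"tx":-0.15,"ty":-0.08,"tz":0.0,"wz":-15},{"tx":-0.19,"ty":-0.1,"tz":0.0,"wz":-19},{"tx":-0.23,"ty":-0.12,"tz":0.0,"wz":-23},{"tx":-0.26,"ty":-0.136,"tz":0.01,"wz":-27},{"tx":-0.28,"ty":-0.147,"tz":0.01,"wz":-30}], "claw": -1}}

```text
validation failed for argument at $.mo...
```

>>> {"op": "drive_tool", "data": {"motion": [{"tx":-0.03,"ty":-0.015,"tz":0.0,"wx":0,"wy":0,"wz":-3},{"tx":-0.07,"ty":-0.035,"tz":0.0,"wx":0,"wy":0,"wz":-7},{"tx":-0.11,"ty":-0.058,"tz":0.0,"wx":0,"wy":0,"wz":-11},{"tx":-0.15,"ty":-0.08,"tz":0.0,"wx":0,"wy":0,"wz":-15},{"tx":-0.19,"ty":-0.1,"tz":0.0,"wx":0,"wy":0,"wz":-19},{"tx":-0.23,"ty":-0.12,"tz":0.0,"wx":0,"wy":0,"wz":-23},{"tx":-0.26,"ty":-0.136,"tz":0.01,"wx":0,"wy":0,"wz":-27},{"tx":-0.28,"ty":-0.147,"tz":0.01,"wx":0,"wy":0,"wz":-30}], "claw": -1}}

```text
time: 1.1
eef_pos: [0.4039, 0.3126, 0.2202]
ee_rot: [-179.9, -0.1, -168.9]
contact_force: [-0.3, 0.6, 0.3]
finger_gap: 0.003
finger_force: 0.0
```

>>> {"op": "drive_tool", "data": {"motion": [{"tx":-0.02,"ty":-0.03,"tz":0.01,"wx":0,"wy":0,"wz":-3},{"tx":-0.04,"ty":-0.065,"tz":0.02,"wx":0,"wy":0,"wz":-6},{"tx":-0.06,"ty":-0.095,"tz":0.03,"wx":0,"wy":0,"wz":-9},{"tx":-0.08,"ty":-0.125,"tz":0.045,"wx":0,"wy":0,"wz":-12},{"tx":-0.09,"ty":-0.145,"tz":0.06,"wx":0,"wy":0,"wz":-14.5},{"tx":-0.096,"ty":-0.151,"tz":0.07,"wx":0,"wy":0,"wz":-14.5},{"tx":-0.096,"ty":-0.151,"tz":0.07,"wx":0,"wy":0,"wz":-14.5},{"tx":-0.096,"ty":-0.151,"tz":0.07,"wx":0,"wy":0,"wz":-14.5}]}}

```text
time: 2.1
eef_pos: [0.5264, 0.1854, 0.1517]
ee_rot: [180.0, 0.0, -154.4]
contact_force: [-0.4, -0.4, -0.2]
finger_gap: 0.0
finger_force: 0.0
```

```bash
python3 - <<'E'
from h import *
b=cams.camera("side");a=cams.camera("top")
w=np.hstack([b["img"][150:340,180:380],a["img"][130:320,130:330]])
cv2.imwrite("pics/p1.png",cv2.resize(w,(800,380)))
E
```

```text
(no output)
```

View pics/p1.png

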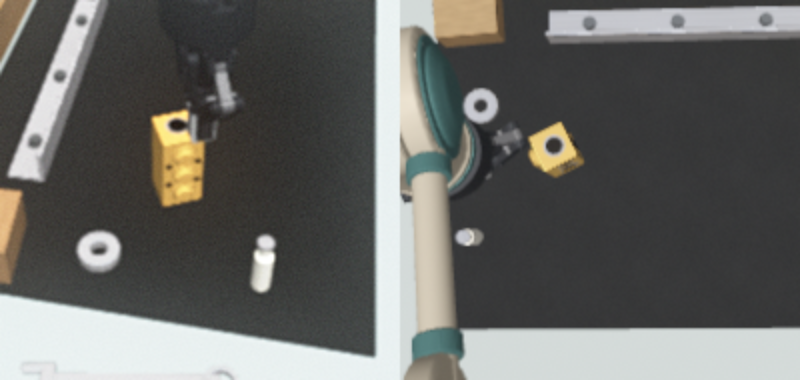

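The picture shows the shut fingers beside the block on its cap side, clear of the ring and plunger. Next I go down and push.

>>> {"op": "drive_tool", "data": {"motion": [{"tx":0,"ty":0,"tz":0.03,"wx":0,"wy":0,"wz":0},{"tx":0,"ty":0,"tz":0.06,"wx":0,"wy":0,"wz":0},{"tx":0,"ty":0,"tz":0.078,"wx":0,"wy":0,"wz":0},{"tx":0,"ty":0,"tz":0.078,"wx":0,"wy":0,"wz":0},{"tx":0,"ty":-0.01,"tz":0.078,"wx":0,"wy":0,"wz":0},{"tx":0,"ty":-0.02,"tz":0.078,"wx":0,"wy":0,"wz":0},{"tx":0,"ty":-0.03,"tz":0.078,"wx":0,"wy":0,"wz":0},{"tx":0,"ty":-0.04,"tz":0.078,"wx":0,"wy":0,"wz":0}]}}

```text
time: 3.2
eef_pos: [0.5447, 0.1511, 0.0764]
ee_rot: [179.7, 0.3, -154.6]
contact_force: [0.6, 3.9, 4.6]
finger_gap: -0.003
finger_force: 1.3
```

>>> {"op": "drive_tool", "data": {"motion": [{"tx":0,"ty":-0.008,"tz":0,"wx":0,"wy":0,"wz":0},{"tx":0,"ty":-0.016,"tz":0,"wx":0,"wy":0,"wz":0},{"tx":0,"ty":-0.024,"tz":0,"wx":0,"wy":0,"wz":0},{"tx":0,"ty":-0.032,"tz":0,"wx":0,"wy":0,"wz":0},{"tx":0,"ty":-0.032,"tz":0,"wx":0,"wy":0,"wz":0},{"tx":0,"ty":-0.032,"tz":0,"wx":0,"wy":0,"wz":0},{"tx":0,"ty":-0.032,"tz":0,"wx":0,"wy":0,"wz":0},{"tx":0,"ty":-0.032,"tz":0,"wx":0,"wy":0,"wz":0}]}}

```text
time: 4.2
eef_pos: [0.5578, 0.1199, 0.0733]
ee_rot: [180.0, 0.0, -154.4]
contact_force: [0.5, 0.0, -0.1]
finger_gap: 0.0
finger_force: 0.0
```

```bash
python3 - <<'E'
from h import *
b=cams.camera("side");a=cams.camera("top")
w=np.hstack([b["img"][150:340,180:380],a["img"][130:320,130:330]])
cv2.imwrite("pics/p2.png",cv2.resize(w,(800,380)))
E
```

```text
(no output)
```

View pics/p2.png

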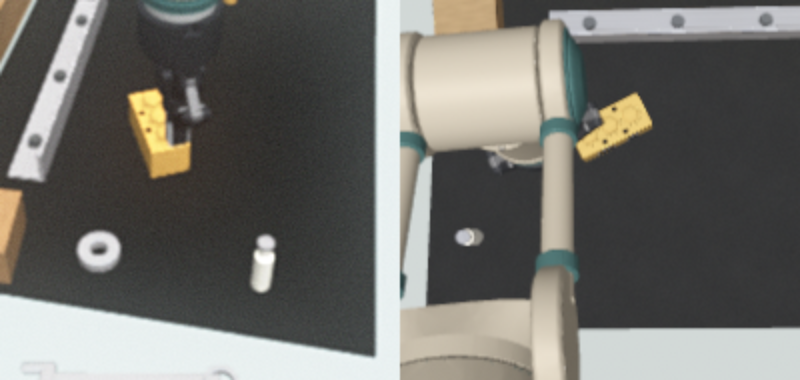

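The block now lies caps-up with its long axis skewed about 25° to the stop. I lift, swing round to the robot side, part the fingers to span its long side, and measure again.

>>> {"op": "drive_tool", "data": {"motion": [{"tx":0,"ty":0,"tz":-0.03,"wx":0,"wy":0,"wz":0},{"tx":0,"ty":0,"tz":-0.06,"wx":0,"wy":0,"wz":4},{"tx":0.03,"ty":-0.01,"tz":-0.06,"wx":0,"wy":0,"wz":9},{"tx":0.06,"ty":-0.02,"tz":-0.06,"wx":0,"wy":0,"wz":14},{"tx":0.09,"ty":-0.025,"tz":-0.06,"wx":0,"wy":0,"wz":19},{"tx":0.12,"ty":-0.01,"tz":-0.06,"wx":0,"wy":0,"wz":24},{"tx":0.12,"ty":-0.01,"tz":-0.06,"wx":0,"wy":0,"wz":24},{"tx":0.12,"ty":-0.01,"tz":-0.06,"wx":0,"wy":0,"wz":24}], "claw": 0.05}}

```text
time: 5.3
eef_pos: [0.455, 0.0588, 0.1337]
ee_rot: [-180.0, 0.1, -178.4]
contact_force: [0.4, 1.2, 0.8]
finger_gap: 0.527
finger_force: 0.0
```

```bash
python3 - <<'E'
from h import *
a=cams.camera("top")
im=a["img"];x0,y0,x1,y1=190,120,310,260
c=im[y0:y1,x0:x1];h=cv2.cvtColor(c,cv2.COLOR_BGR2HSV)
m=cv2.inRange(h,(12,90,90),(35,255,255))
cs=sorted(cv2.findContours(m,0,1)[0],key=cv2.contourArea);k=cs[-1]
r_=cv2.minAreaRect(k);print(r_,cv2.contourArea(k))
bp=cv2.boxPoints(r_)+[x0,y0]
P=np.array([onz(a,u,v,.04) for u,v in bp]);print(P.round(4),P.mean(0))
# stop end points: bright rows profile
for col in (215,240,270,300,325):
    g=im[130:165,col].astype(int).sum(1)//3; print(col,g[5:30])
cv2.drawContours(c,[(bp-[x0,y0]).astype(int)],0,(0,0,255),1)
cv2.imwrite("pics/p3.png",cv2.resize(im[110:290,150:390],(800,600)))
s=readout.read_state();print(s["eef_pos"],s["ee_rot"],s["finger_gap"])
E
```

```text
((44.80000305175781, 73.10000610351562), (19.677398681640625, 39.80200958251953), 63.43495178222656) 725.0
[[0.5869 0.1112 0.04  ]
 [0.6294 0.0273 0.04  ]
 [0.5871 0.0064 0.04  ]
 [0.5452 0.0899 0.04  ]] [0.58716125 0.05871045 0.04      ]
215 [164 194 189 191 193 191 191 191 190 189 194 195 162 114 114 117  90  50
  50  49  51  50  51  50  53]
240 [168 192 191 192 192 192 193 192 191 186 188 175 138 115 115  98  66  50
  52  50  52  51  52  51  51]
270 [196 189 170 135 118 117 117 104 137 187 209 179 118 117 109  80  51  51
  52  50  52  50  52  51  50]
300 [188 188 190 191 189 190 190 189 190 192 164 117 114 116  93  55  51  52
  51  51  51  52  50  51  52]
325 [189 192 193 190 191 191 190 181 183 184 151 113 113  99  68  49  50  51
  50  50  51  51  49  51  51]
[0.45525184 0.0588923  0.13365865] [-1.79999594e+02  1.06598609e-01 -1.78357635e+02] 0.5258086833730321
```

View pics/p3.png

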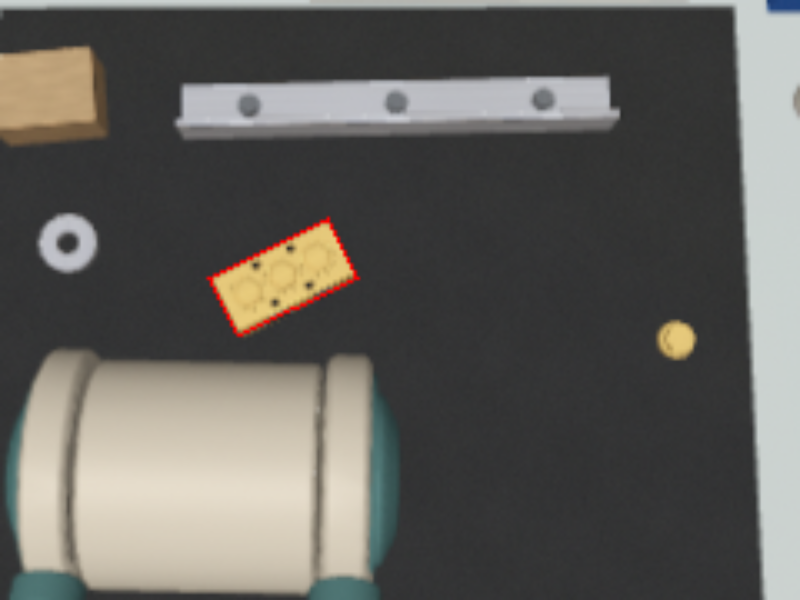

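The picture shows the block caps-up, its centre near (283,277), measured at (0.587, 0.059) with its axis at -63°. The outline is about the given size. The stop's face is at x≈0.70 there and about 1.2° off y. I now lower behind the block and push with both fingers.

>>> {"op": "drive_tool", "data": {"motion": [{"tx":0,"ty":0,"tz":0.04,"wx":0,"wy":0,"wz":0},{"tx":0,"ty":0,"tz":0.08,"wx":0,"wy":0,"wz":0},{"tx":0,"ty":0,"tz":0.11,"wx":0,"wy":0,"wz":0},{"tx":0,"ty":0,"tz":0.12,"wx":0,"wy":0,"wz":0},{"tx":-0.015,"ty":0,"tz":0.12,"wx":0,"wy":0,"wz":0},{"tx":-0.035,"ty":0,"tz":0.12,"wx":0,"wy":0,"wz":0},{"tx":-0.055,"ty":0,"tz":0.12,"wx":0,"wy":0,"wz":0},{"tx":-0.07,"ty":0,"tz":0.12,"wx":0,"wy":0,"wz":0}]}}

```text
time: 6.35
eef_pos: [0.5276, 0.0608, 0.0148]
ee_rot: [-180.0, 0.3, -178.4]
contact_force: [-0.4, 0.2, -1.0]
finger_gap: 0.523
finger_force: 0.0
```

>>> {"op": "drive_tool", "data": {"motion": [{"tx":-0.007,"ty":0,"tz":0,"wx":0,"wy":0,"wz":0},{"tx":-0.014,"ty":0,"tz":0,"wx":0,"wy":0,"wz":0},{"tx":-0.021,"ty":0,"tz":0,"wx":0,"wy":0,"wz":0},{"tx":-0.028,"ty":0,"tz":0,"wx":0,"wy":0,"wz":0},{"tx":-0.035,"ty":0,"tz":0,"wx":0,"wy":0,"wz":0},{"tx":-0.042,"ty":0,"tz":0,"wx":0,"wy":0,"wz":0},{"tx":-0.049,"ty":0,"tz":0,"wx":0,"wy":0,"wz":0},{"tx":-0.055,"ty":0,"tz":0,"wx":0,"wy":0,"wz":0}]}}

```text
time: 7.35
eef_pos: [0.5787, 0.0622, 0.0133]
ee_rot: [-180.0, -0.1, -178.4]
contact_force: [-7.9, 1.0, 4.8]
finger_gap: 0.527
finger_force: 3.8
```

```bash
cat > m.py <<'E'
from h import *
import sys
a=cams.camera("top")
im=a["img"];x0,y0,x1,y1=190,120,310,260
c=im[y0:y1,x0:x1];h=cv2.cvtColor(c,cv2.COLOR_BGR2HSV)
m=cv2.inRange(h,(12,90,90),(35,255,255))
k=max(cv2.findContours(m,0,1)[0],key=cv2.contourArea)
r_=cv2.minAreaRect(k);print(r_,cv2.contourArea(k))
bp=cv2.boxPoints(r_)+[x0,y0]
P=np.array([onz(a,u,v,.04) for u,v in bp]);print(P.round(4),P.mean(0))
cv2.imwrite(sys.argv[1],cv2.resize(np.hstack([im[110:290,150:390],cams.camera("side")["img"][120:300,150:390]]),(800,300)))
s=readout.read_state();print(s["eef_pos"],s["ee_rot"],s["contact_force"])
E
python3 m.py pics/p4.png
```

```text
Traceback (most recent call last):
  File "m.py", line 7, in <module>
    k=max(cv2.findContours(m,0,1)[0],key=cv2.contourArea)
ValueError: max() iterable argument is empty
```

The arm hides the block from above, so I push on nearly to the stop and look from the side.

>>> {"op": "drive_tool", "data": {"motion": [{"tx":-0.007,"ty":0,"tz":0,"wx":0,"wy":0,"wz":0},{"tx":-0.014,"ty":0,"tz":0,"wx":0,"wy":0,"wz":0},{"tx":-0.021,"ty":0,"tz":0,"wx":0,"wy":0,"wz":0},{"tx":-0.028,"ty":0,"tz":0,"wx":0,"wy":0,"wz":0},{"tx":-0.035,"ty":0,"tz":0,"wx":0,"wy":0,"wz":0},{"tx":-0.042,"ty":0,"tz":0,"wx":0,"wy":0,"wz":0},{"tx":-0.049,"ty":0,"tz":0,"wx":0,"wy":0,"wz":0},{"tx":-0.053,"ty":0,"tz":0,"wx":0,"wy":0,"wz":0}]}}

```text
time: 8.4
eef_pos: [0.6314, 0.0633, 0.0132]
ee_rot: [-180.0, -0.1, -178.4]
contact_force: [-6.2, -0.6, 3.0]
finger_gap: 0.522
finger_force: 3.3
```

```bash
python3 - <<'E'
from h import *
b=cams.camera("side")
cv2.imwrite("pics/p4.png",cv2.resize(b["img"][120:300,150:390],(800,600)))
E
```

```text
(no output)
```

View pics/p4.png

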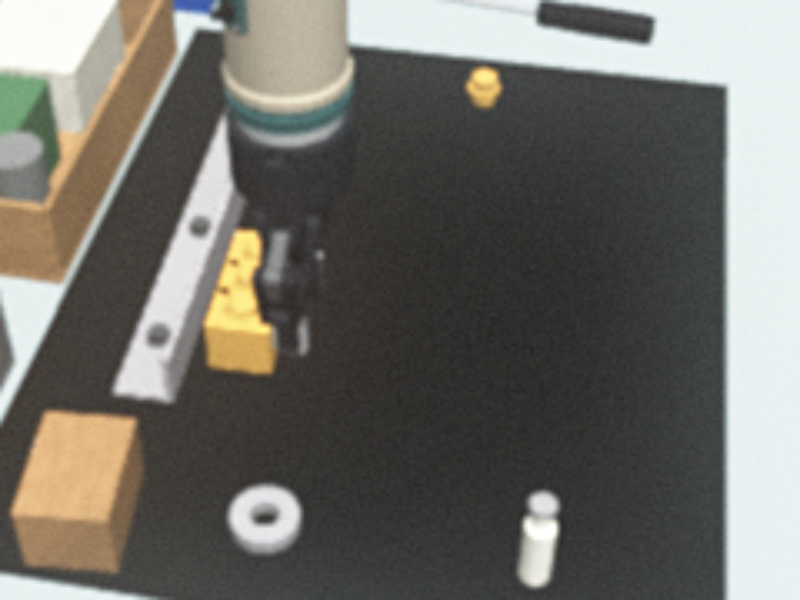

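The block is near parallel to the stop at (240,300), with a gap of roughly 12–15 mm and nothing else in the way. I continue slowly and watch the force.

>>> {"op": "drive_tool", "data": {"motion": [{"tx":-0.002,"ty":0,"tz":0,"wx":0,"wy":0,"wz":0},{"tx":-0.004,"ty":0,"tz":0,"wx":0,"wy":0,"wz":0},{"tx":-0.006,"ty":0,"tz":0,"wx":0,"wy":0,"wz":0},{"tx":-0.008,"ty":0,"tz":0,"wx":0,"wy":0,"wz":0},{"tx":-0.01,"ty":0,"tz":0,"wx":0,"wy":0,"wz":0},{"tx":-0.012,"ty":0,"tz":0,"wx":0,"wy":0,"wz":0},{"tx":-0.013,"ty":0,"tz":0,"wx":0,"wy":0,"wz":0},{"tx":-0.013,"ty":0,"tz":0,"wx":0,"wy":0,"wz":0}]}}

```text
time: 9.45
eef_pos: [0.6441, 0.0638, 0.0132]
ee_rot: [-180.0, -0.1, -178.4]
contact_force: [-6.5, 0.5, 1.5]
finger_gap: 0.526
finger_force: 2.7
```

>>> {"op": "drive_tool", "data": {"motion": [{"tx":-0.0005,"ty":0,"tz":0,"wx":0,"wy":0,"wz":0},{"tx":-0.001,"ty":0,"tz":0,"wx":0,"wy":0,"wz":0},{"tx":-0.0015,"ty":0,"tz":0,"wx":0,"wy":0,"wz":0},{"tx":-0.002,"ty":0,"tz":0,"wx":0,"wy":0,"wz":0},{"tx":-0.0025,"ty":0,"tz":0,"wx":0,"wy":0,"wz":0},{"tx":-0.003,"ty":0,"tz":0,"wx":0,"wy":0,"wz":0},{"tx":-0.003,"ty":0,"tz":0,"wx":0,"wy":0,"wz":0},{"tx":-0.003,"ty":0,"tz":0,"wx":0,"wy":0,"wz":0}]}}

```text
time: 10.45
eef_pos: [0.6445, 0.0639, 0.0133]
ee_rot: [-180.0, -0.4, -178.4]
contact_force: [-10.5, -0.0, 5.6]
finger_gap: 0.526
finger_force: 5.2
```

>>> {"op": "drive_tool", "data": {"motion": [{"tx":-0.001,"ty":0,"tz":0,"wx":0,"wy":0,"wz":0},{"tx":-0.002,"ty":0,"tz":0,"wx":0,"wy":0,"wz":0},{"tx":-0.003,"ty":0,"tz":0,"wx":0,"wy":0,"wz":0},{"tx":-0.004,"ty":0,"tz":0,"wx":0,"wy":0,"wz":0},{"tx":-0.004,"ty":0,"tz":0,"wx":0,"wy":0,"wz":0},{"tx":-0.004,"ty":0,"tz":0,"wx":0,"wy":0,"wz":0},{"tx":-0.004,"ty":0,"tz":0,"wx":0,"wy":0,"wz":0},{"tx":-0.004,"ty":0,"tz":0,"wx":0,"wy":0,"wz":0}]}}

```text
time: 11.45
eef_pos: [0.6445, 0.0639, 0.0133]
ee_rot: [-180.0, -0.9, -178.4]
contact_force: [-17.6, -0.3, 12.0]
finger_gap: 0.529
finger_force: 8.9
```

The TCP no longer advances and the force has risen to 17.6 N, so the block is against the stop. I back off, lift and look.

>>> {"op": "drive_tool", "data": {"motion": [{"tx":0.005,"ty":0,"tz":0,"wx":0,"wy":0,"wz":0},{"tx":0.02,"ty":0,"tz":0,"wx":0,"wy":0,"wz":0},{"tx":0.05,"ty":0,"tz":0,"wx":0,"wy":0,"wz":0},{"tx":0.09,"ty":0,"tz":-0.02,"wx":0,"wy":0,"wz":0},{"tx":0.13,"ty":0,"tz":-0.06,"wx":0,"wy":0,"wz":0},{"tx":0.17,"ty":0,"tz":-0.1,"wx":0,"wy":0,"wz":0},{"tx":0.2,"ty":0,"tz":-0.12,"wx":0,"wy":0,"wz":0},{"tx":0.2,"ty":0,"tz":-0.12,"wx":0,"wy":0,"wz":0}]}}

```text
time: 12.45
eef_pos: [0.4524, 0.0586, 0.1354]
ee_rot: [-180.0, 0.4, -178.4]
contact_force: [0.3, 1.0, -0.0]
finger_gap: 0.528
finger_force: 0.0
```

```bash
python3 m.py pics/p5.png
```

```text
((45.5, 37.0), (20.0, 39.0), 90.0) 700.0
[[0.6991 0.1049 0.04  ]
 [0.6989 0.011  0.04  ]
 [0.6498 0.0111 0.04  ]
 [0.65   0.1041 0.04  ]] [0.67443437 0.05777113 0.04      ]
[0.45372411 0.05857604 0.13383682] [-179.98307036    0.25655607 -178.40424326] [ 1.0147475  -0.37053896 -0.23847457]
```

View pics/p5.png

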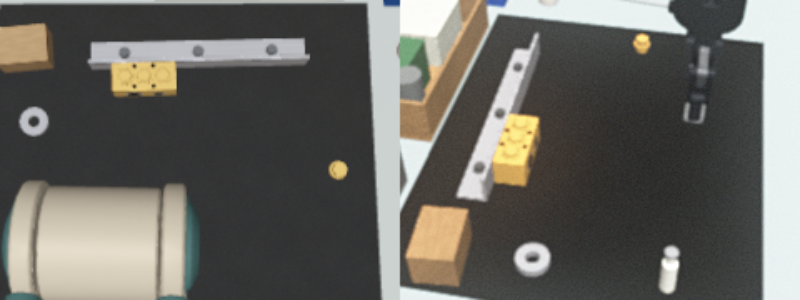

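Both views show the block flush against the stop and caps-up, about 81 mm from the stop's middle, with the bystanders where they were and the hand clear.

```bash
python3 -c "
from h import *
print(r.sign_off())"
```

```text
the job is handed in; nothing more can be done
None
```

The pump head lies on its back, caps up, flush against the steel stop and about 81 mm from its middle, with the hand clear; the job is handed in, and no verdict came back.

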